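# Fit the incisal pin into a dental articulator

## Task

Take the square-headed steel pin out of the grey pin rack and fit it into the bore of the round steel bush at the front of the dental articulator. Start it leaning clearly, about 15 to 20 degrees, with its lower edge in the mouth of the bore, feel for the bore, then straighten it and slide it gently down, without forcing or dropping it, until its collar rests on the bush, and let go. Leave the other two pins in the rack and everything else on the bench where it is.

Things in the scene. Friction and masses are not known exactly. Their poses are not given: they have to be found in the camera images.
- pin: the steel pin with the square head (the only one), about 0.12 kg. Origin at the centre of its flat foot, z up along the pin. Round shaft 12 mm in diameter from z 0 to 60 mm, foot chamfered 1.2 mm; collar 22 mm in diameter, z 60 to 65; square head 16 x 16 mm, sides along the pin's x and y, z 65 to 99. It starts upright in one of the rack's wells, its x within 0.25 rad of the rack's x.
- pin_foot (a point): the centre of the pin's flat foot (origin of pin). When the pin is home, its collar on the bush, it is 36 mm above the bench, 4 mm over a rest post
- articulator: aluminium dental articulator holding stone models, fixed. Origin on the bench under the centre of the round holder ring at its front (74 mm in diameter, top 80 mm above the bench), z up, x towards its hinge. Base x -20 to 150 mm, 110 mm wide; upper arm 34 mm wide from x 30 to 142, none of it above 98 mm. A steel disc, the eccentric bush, 50 mm in diameter, is clamped on the ring; it cannot turn.
- bush_centre (a point): the centre of the holder ring at the height of the bush's flat top, 96 mm above the bench. The bush has a vertical through bore in its middle, 13.2 mm in diameter, 22 mm deep, with a sharp mouth. The bush sits off-centre at an unknown angle: the axis of bush and bore lies 9 mm from this point, in any direction, so it must be felt for (or seen). The rest of its top is flat
- rack: grey plastic pin rack, a block 50 mm (x) by 190 mm (y) by 40 mm high, fixed to the bench, origin at the centre of its underside. Three round wells 13.8 mm in diameter, 32 mm deep, at y -70, 0 and +70 mm; a pin stands in each, foot 8 mm above the bench, the square head's top 107 mm above the bench.
- slim_pin: another steel pin in the rack with a thin round head 10 mm in diameter, top 99 mm above the bench; stays there
- knob_pin: another steel pin in the rack with a short round knob head 22 mm in diameter, top 99 mm above the bench; stays there
- dish: small glass dish, 38 mm wide and 26 mm high, beside the articulator
- jar: small white jar, 44 mm wide and 48 mm high, behind the rack
- brown_bottle: brown glass bottle, 38 mm wide and 85 mm high, at the left
- white_bottle: white plastic bottle, 46 mm wide and 120 mm high, at the right
- spatula: metal spatula lying at the left, 170 mm long
- brush: brush lying at the right, 170 mm long
There are look-alikes about, which are no part of the job. Leave any brown or orange look-alike of the pin alone. Leave any black look-alike of the articulator alone.

How it is judged:
By the outcome, as a careful person would: the job done as asked, in the order asked, and still so for the second after the job is handed in, with the robot touching nothing.
It also fails if it takes over 72 s, if anything falls off the work surface, if the arm or the gripper's body presses on something with over 40 N, if the wrist force passes 120 N, or if a joint passes its speed limit or range.

## Robot

A 6-joint arm with a two-finger parallel gripper is mounted at the origin on the work surface. World frame = base frame: x ahead of the robot, y to its left, z up, the work surface at z = 0. Lengths are in m, angles in degrees, forces in N, time in s.
With the tool pointing down it reaches from about 0.325 to 0.85 m from the base axis. Payload 15.5 kg.
Tool frame: the origin (TCP) lies at the very end of the fingers, on their centre line; the grasp point (between the pads) lies arm.grip_depth behind it (arm.grip_depth is the distance from the TCP to the grasp point, in m); z points along the fingers, y is the direction in which the jaws open and shut (so a half turn about z gives the same grasp; the last joint's range is limited). The gripper opens to 91 mm and grips with 3 to 60 N. Pads are 32 mm wide; open, the fingers measure 118 mm over their backs; the gripper's body (76 mm by 178 mm) begins 60 mm behind the grasp point.
Start: joints at [67.638, 28.281, 77.091, -0, 74.628, -5.472], TCP at [0.182, 0.598, 0.214] pointing down, gripper open.
Joint ranges: [-166.48, 166.48], [-47.26, 123.95], [12.59, 153.08], [-70.14, 250.14], [6.76, 159.57], [-176.63, 176.63]. Speed limits (degrees/s): [108.29, 108.29, 147.25, 172.46, 172.46, 172.46].

## Interface

Orientations are given as a 3x3 rotation matrix whose columns are the frame's x, y, z axes.
In Python, from rig import arm gives the robot as it stands. Calls block until the motion is done:
- arm.move_to(position, orientation): joint-space move of the TCP to a pose.
- arm.move_l(position, orientation=None, feed=0.15): straight line of the TCP; orientation=None keeps the orientation; feed is the mean speed in m/s.
- arm.move_joints(angles): joint-space move.
- arm.grip(opening): finger opening in m; the grip force is fixed at half the most; returns when the fingers have stopped.
- arm.sleep(seconds).
- arm.solve_ik(position, orientation): joint angles nearest the present ones, or None.
- arm.snapshot(name): name is "side" or "top"; returns the picture (420x560x3 uint8, red, green, blue); there is no depth.
- arm.get_calibration(name): a dict with "intrinsics" (3x3 intrinsics, pixels), "cam_to_world" (4x4, takes a point from camera to world coordinates). Camera axes: x right, y down, z forward; pixel columns grow to the right and rows downward; lengths in m; the calibration is good to about 2 mm. A picture is of the moment at which its call begins. get_calibration takes no time and is no camera call.
A pose or a line that the arm cannot do raises arm.Unreachable and nothing moves.
- arm.sign_off(): hands the job in, once; it reports no verdict.
Readings, each from a call of its own:
- arm.current_t(): time.
- arm.current_joint_positions(): joint angles.
- arm.current_dq(): joint speeds.
- arm.current_tau(): joint torques, N m.
- arm.current_ee_pos(): TCP position.
- arm.current_tool_rot(): TCP orientation.
- arm.current_force(): force on the tool from outside, world axes, zero at the start.
- arm.current_torque(): the same for the moment, N m.
- arm.current_width(): finger opening in m.
Only numpy, scipy, OpenCV 4.12 (cv2) and the standard library are available. Lean on these libraries where they do the work, as an engineer would, in place of code of your own. Each camera call takes 0.05 s, during which the arm holds its last target.

## Working session

There is one attempt and no reset: what is moved stays moved. The work goes in short steps, each a Python script; the robot and the scene stay as the last script left them, time stands still between calls to the robot, and variables do not carry over. Pictures are saved under pics/ and viewed, and the job is handed in when it is done.

```bash
ls; mkdir -p pics; python3 - <<'E'
from rig import arm
import cv2
for n in("side","top"):
    im=arm.snapshot(n); cv2.imwrite(f"pics/{n}0.png",im[:,:,::-1]); c=arm.get_calibration(n); print(n,c["intrinsics"],c["cam_to_world"])
print(arm.grip_depth,arm.current_t(),arm.current_width(),arm.current_force(),arm.current_tool_rot())
E
```

```text
pics
side [[513.02664911   0.         278.18813131]
 [  0.         513.02664911 210.85884538]
 [  0.           0.           1.        ]] [[-0.95685083 -0.18690298  0.2224944   0.12165211]
 [-0.29053213  0.6291867  -0.72091274  1.03259645]
 [-0.00524978 -0.75444772 -0.65633914  1.01041035]
 [ 0.          0.          0.          1.        ]]
top [[469.20610131   0.         284.19489965]
 [  0.         469.20610131 210.44159969]
 [  0.           0.           1.        ]] [[ 0.02386214 -0.99684207  0.0757396   0.34876573]
 [-0.99970306 -0.02341902  0.00673341 -0.01178324]
 [-0.0049384  -0.07587779 -0.9971049   1.5052835 ]
 [ 0.          0.          0.          1.        ]]
0.0188 0.1 0.09102329582523327 [-1.03337016 -0.03749765 -0.26954502] [[-9.56865226e-01  2.90531940e-01 -3.62199199e-04]
 [ 2.90532160e-01  9.56864699e-01 -1.00553069e-03]
 [ 5.44368453e-05 -1.06738787e-03 -9.99999429e-01]]
```

View pics/side0.png

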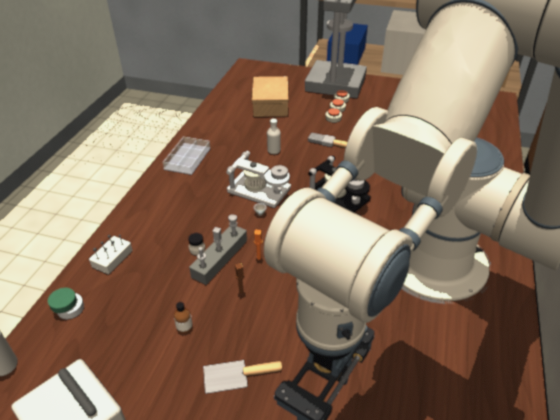

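View pics/top0.png

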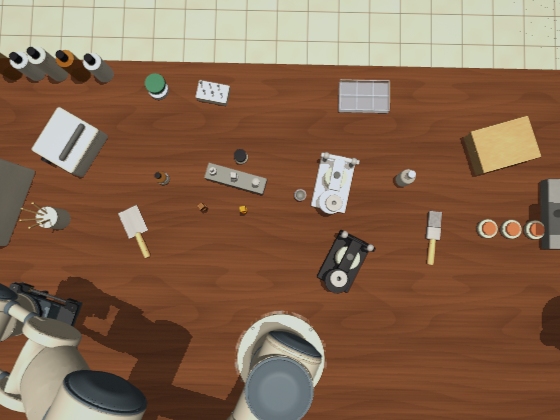

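The rack is at top (235,179), the white articulator at top (333,185), and both are clear of the arm in the two views. I'll enlarge them.

```bash
python3 - <<'E'
import cv2
import numpy as np
t=cv2.imread("pics/top0.png"); s=cv2.imread("pics/side0.png")
a=cv2.resize(t[150:205,195:275],None,fx=8,fy=8,interpolation=cv2.INTER_CUBIC)
b=cv2.resize(t[145:220,300:370],None,fx=8,fy=8,interpolation=cv2.INTER_CUBIC)
c=cv2.resize(s[205:285,180:260],None,fx=7,fy=7,interpolation=cv2.INTER_CUBIC)
d=cv2.resize(s[145:210,220:300],None,fx=8,fy=8,interpolation=cv2.INTER_CUBIC)
for n,i in zip("abcd",(a,b,c,d)): cv2.imwrite(f"pics/crop_{n}.png",i)
E
```

```text
(no output)
```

View pics/crop_a.png

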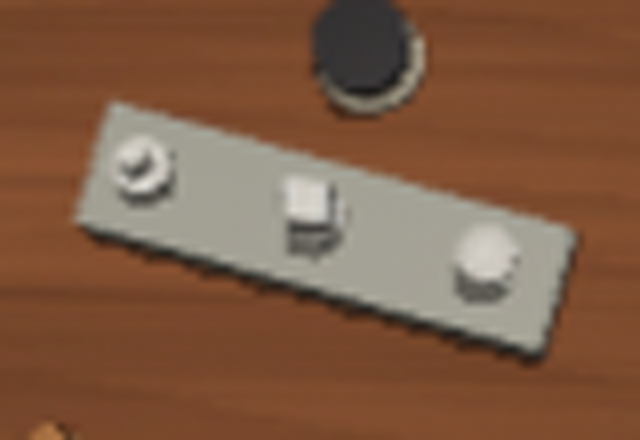

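View pics/crop_b.png

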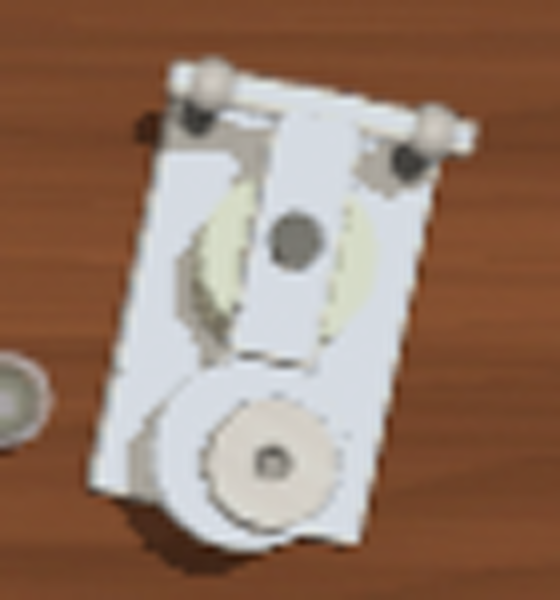

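View pics/crop_c.png

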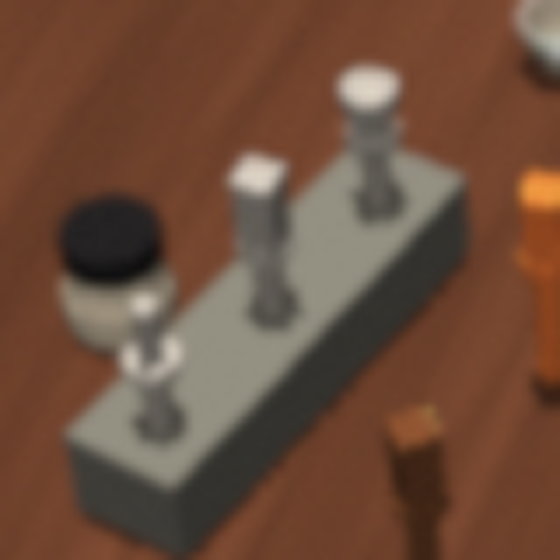

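View pics/crop_d.png

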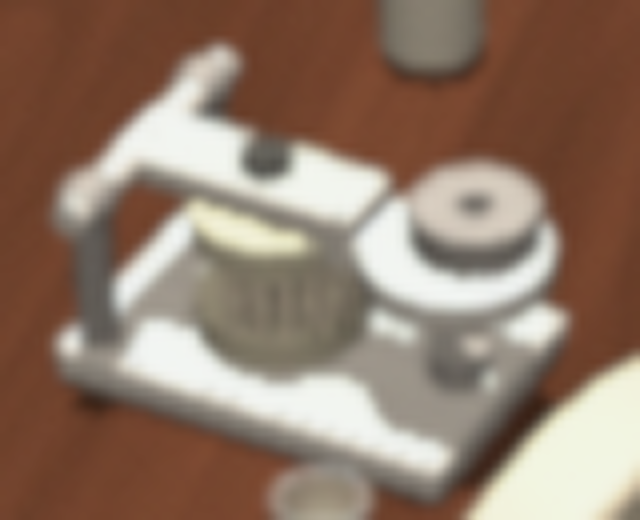

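The square-headed pin stands in the middle well: its head is at top (233,175) and side (217,230). The bore shows as a dark dot at top (333.6,202.4) and side (279,170). Next I'll measure rack, pin and bush.

```bash
cat > h.py <<'E'
import numpy as np, cv2
from rig import arm
def ray(n,uv):
    c=arm.get_calibration(n); K=c["intrinsics"];T=c["cam_to_world"]
    uv=np.atleast_2d(np.asarray(uv,float)); d=np.c_[uv,np.ones(len(uv))]@np.linalg.inv(K).T@T[:3,:3].T
    return T[:3,3],d
def onplane(n,uv,z):
    o,d=ray(n,uv); return o+d*((z-o[2])/d[:,2])[:,None]
def proj(n,p):
    c=arm.get_calibration(n); q=np.linalg.inv(c["cam_to_world"])@np.r_[p,1]; u=c["intrinsics"]@q[:3]; return u[:2]/u[2]
def tri(uva,uvb):
    o1,d1=ray("top",uva);o2,d2=ray("side",uvb);d1=d1[0]/np.linalg.norm(d1);d2=d2[0]/np.linalg.norm(d2)
    s=np.linalg.lstsq(np.c_[d1,-d2],o2-o1,rcond=None)[0];a=o1+s[0]*d1;b=o2+s[1]*d2
    return (a+b)/2,np.linalg.norm(a-b)
def comp(mask,seed):
    k,l,st,ce=cv2.connectedComponentsWithStats(mask.astype(np.uint8))
    ys,xs=np.nonzero(mask); i=np.argmin((xs-seed[0])**2+(ys-seed[1])**2); return (l==l[ys[i],xs[i]]),None
E
python3 - <<'E'
from h import *
im={n:cv2.imread(f"pics/{n}0.png")[:,:,::-1].astype(int) for n in("top","side")}
t=im["top"];s=im["side"]
print("top rack px",t[182,225],t[168,212],"head",t[174,233],"bush",t[199,333],t[206,330],"ring",t[200,323],t[211,330])
print("side rack",s[245,228],"side face",s[262,235],"head",s[230,217],"bush",s[169,285],s[173,276],"ring",s[180,270])
def white(p): return p
# rack top
def m_rack(a): 
    R,G,B=a[...,0],a[...,1],a[...,2]; return (abs(R-G)<22)&(R-B<40)&(R>105)
for n,box in(("top",(200,158,272,198)),("side",(186,215,250,285))):
    a=im[n]; m=np.zeros(a.shape[:2],bool); x0,y0,x1,y1=box; m[y0:y1,x0:x1]=m_rack(a)[y0:y1,x0:x1]
    m,_=comp(m,(225,182) if n=="top" else (228,245))
    ys,xs=np.nonzero(m); P=onplane(n,np.c_[xs,ys],.04)[:,:2]
    r=cv2.minAreaRect((P*1000).astype(np.float32)); print(n,"rack",m.sum(),r)
for n,seed,box in(("top",(333,199),(320,190,348,216)),("side",(285,169),(266,160,294,182))):
    a=im[n]; x0,y0,x1,y1=box
    print(n);  print((a[y0:y1,x0:x1,0]-a[y0:y1,x0:x1,2])); print(a[y0:y1,x0:x1].sum(2)//3)
E
```

```text
top rack px [162 159 148] [204 199 191] head [210 205 197] bush [212 210 202] [213 208 200] ring [214 219 227] [201 205 211]
side rack [148 144 130] side face [108  64  43] head [217 207 193] bush [208 197 183] [209 198 186] ring [241 243 240]
top rack 902 ((559.806884765625, 154.77597045898438), (190.69760131835938, 49.87875747680664), 75.74821472167969)
side rack 997 ((578.9337158203125, 131.84324645996094), (226.09657287597656, 99.27262878417969), 75.8515396118164)
top
[[-14 -13 -13 -13 -10  10   1   1  -5 -13 -14 -14 -12  -7   6   3   6  11
    9  -7 -14 -13 -13 -13 -13 -13 -13 -13]
 [-13 -13 -13 -13 -11  -5 -13 -13 -13 -13 -13 -13 -13 -13 -12 -14 -13 -13
  -11 -13 -14 -12 -13 -13 -13 -13 -13 -14]
 [-13 -13 -12  -9 -13 -14 -13 -13 -13 -13 -13 -13 -14 -13 -13 -12 -13 -11
  -10 -13 -12 -13 -12 -13 -13 -14 -13 -13]
 [-13 -12 -10 -13 -13 -13 -12 -13 -13 -13 -13 -13 -13 -13 -13 -13 -13 -13
  -13 -13 -13 -13 -13 -13 -13 -13 -13 -11]
 [-11  -9 -13 -13 -13 -13 -13 -12 -13 -13 -12 -12 -12 -12 -11 -11 -12 -13
  -12 -13 -11 -13 -13 -13 -13 -13 -13  -8]
 [  2  -9 -13 -13 -13 -13 -13 -13 -13 
[... 9301 characters left out ...]
240 242 242 241 233 197 129  89  87  94 100 105 107 108 108 105  99  95
   91 108 152 204 212 153  93  74  75  77]
 [238 242 242 242 239 225 178 129  99  91  91  93  93  94  94  93  93  98
  119 159 203 225 209 137  83  74  76  78]
 [230 240 242 242 242 237 225 194 154 134 122 108 108 113 112 114 121 143
  177 217 230 226 188 117  78  75  76  78]
 [202 232 240 242 242 241 239 232 220 210 191 164 164 172 170 177 187 211
  226 235 230 204 149  96  75  76  77  78]
 [154 204 230 238 241 242 242 241 239 238 232 223 223 226 225 227 230 236
  236 230 208 159 110  81  75  75  78  77]
 [114 152 191 218 231 236 239 241 242 242 241 240 240 239 239 237 235 231
  218 191 157 119  91  77  74  75  76  77]]
```

```bash
python3 - <<'E'
from h import *
im={n:cv2.imread(f"pics/{n}0.png")[:,:,::-1].astype(int) for n in("top","side")}
res={}
for n,box,c in(("top",(320,190,348,216),(333.6,202.2)),("side",(266,160,294,182),(279.2,170.2))):
    a=im[n]; x0,y0,x1,y1=box; g=a.sum(2)/3; rb=a[...,0]-a[...,2]
    m=np.zeros(g.shape,bool)
    m[y0:y1,x0:x1]=(((rb>2)&(g>172)) if n=="top" else ((rb>16)&(rb<42)&(g>145)))[y0:y1,x0:x1]
    m,_=comp(m,(333,198) if n=="top" else (285,169))
    cn=max(cv2.findContours(m.astype(np.uint8),0,cv2.CHAIN_APPROX_NONE)[0],key=len)
    P=onplane(n,cn[:,0,:],.096)[:,:2]*1000
    h=cv2.convexHull(cn); mm=np.zeros(g.shape,np.uint8); cv2.fillConvexPoly(mm,h,1)
    ys,xs=np.nonzero(mm); cc=onplane(n,[[xs.mean(),ys.mean()]],.096)[0]
    print(n,"disc circle",cv2.minEnclosingCircle(P.astype(np.float32)),"centroid",(xs.mean(),ys.mean()),cc)
    yy,xx=np.mgrid[:g.shape[0],:g.shape[1]]; near=np.hypot(xx-c[0],yy-c[1])<4.2
    w=np.clip((203-g)/(55 if n=="top" else 80),0,1)*near; w[w<.08]=0
    b=(float((w*xx).sum()/w.sum()),float((w*yy).sum()/w.sum())); res[n]=b
    print("bore",b,w.sum(),onplane(n,[b],.096)[0])
print("tri bore",tri(res["top"],res["side"]))
# head top
for n,c,thr in(("top",(233,174.7),180),("side",(217,229.5),165)):
    a=im[n];g=a.sum(2)/3;yy,xx=np.mgrid[:g.shape[0],:g.shape[1]]; m=(np.hypot(xx-c[0],yy-c[1])<6)&(g>thr)
    m,_=comp(m,c); q=(xx[m].mean(),yy[m].mean()); res[n]=q
    Q=onplane(n,np.c_[xx[m],yy[m]],.107)[:,:2]*1000
    print(n,"head",m.sum(),q,onplane(n,[q],.107)[0],cv2.minAreaRect(Q.astype(np.float32)))
print("tri head",tri(res["top"],res["side"]))
# side rack top face: darker side excluded
a=im["side"];R,G,B=[a[...,i] for i in range(3)]
print(a[240:262:3,205:235:3].sum(2)//3)
E
```

```text
top disc circle ((483.3979187011719, -150.44412231445312), 23.872074127197266) centroid (np.float64(333.6811594202899), np.float64(202.42028985507247)) [ 0.48356225 -0.15083051  0.096     ]
bore (333.57788944723615, 202.30552763819097) 18.09090909090909 [ 0.48390236 -0.15051392  0.096     ]
side disc circle ((493.8154296875, -150.93443298339844), 33.97902297973633) centroid (np.float64(277.2409638554217), np.float64(169.84337349397592)) [ 0.4886411  -0.14978827  0.096     ]
bore (278.8631274828458, 170.26724449259663) 11.5375 [ 0.48337403 -0.14913131  0.096     ]
tri bore (array([ 0.48393071, -0.15065144,  0.09481329]), np.float64(0.00017539900163735046))
top head 23 (np.float64(232.8695652173913), np.float64(174.17391304347825)) [0.56073291 0.15462022 0.107     ] ((561.2715454101562, 154.24688720703125), (12.244651794433594, 12.042837142944336), 1.8232916593551636)
side head 19 (np.float64(216.3684210526316), np.float64(229.47368421052633)) [0.55943435 0.15564667 0.107     ] ((559.2512817382812, 155.67678833007812), (12.915121078491211, 11.310195922851562), 16.566743850708008)
tri head (array([0.56045435, 0.15461073, 0.10587746]), np.float64(0.0009270425733674769))
[[ 76  79  78 103 100 105 139 140 140 141]
 [ 81  77  94 130  96 106 140 140 140 136]
 [ 85  93 137 138  93  86 136 140 137  77]
 [ 91 137 140 129  80  79 123 137  78  49]
 [140 140 140 140 121 120 138  80  49  49]
 [182 140 140 140 140 138  85  48  48  49]
 [128 141 140 140 140  97  49  49  47  63]
 [130 140 140 139  98  49  49  49  61  72]]
```

The measurements agree. The rack top measures 190.7 × 49.9 mm, the rack centre and head axis coincide at (0.560, 0.1547), and the bore triangulates to (0.4839, −0.1506, 0.095) against a true height of 0.096. Next I'll go over the pin, check IK for the leaned pose, and descend.

```bash
cat >> h.py <<'E'
def Rdown(yaw):  # yaw = direction angle (deg) of tool y
    a=np.radians(yaw); y=np.array([np.cos(a),np.sin(a),0]); z=np.array([0,0,-1.]); return np.c_[np.cross(y,z),y,z]
def lean(R,d,th): # tilt so that pin's head leans towards d
    from scipy.spatial.transform import Rotation as Ro
    d=np.array([d[0],d[1],0.]);d/=np.linalg.norm(d)
    return Ro.from_rotvec(np.cross([0,0,1],d)*np.radians(th)).as_matrix()@R
def st(tag=""):
    print(tag,"t%.2f"%arm.current_t(),"p",np.round(np.array(arm.current_ee_pos())*1000,2),"F",np.round(arm.current_force(),2),"M",np.round(arm.current_torque(),3),"w%.2f"%(arm.current_width()*1000))
PIN=np.array([.5602,.1547]); BORE=np.array([.4839,-.1506])
E
python3 - <<'E'
from h import *
for yaw in (55,87,30,-3):
  for sg in(1,-1):
    R=Rdown(yaw); d=R[:2,1]*sg; Rl=lean(R,d,17); print(yaw,sg,arm.solve_ik([*BORE,.17],Rl))
R=Rdown(87)
print(arm.solve_ik([*PIN,.2],R),arm.solve_ik([*PIN,.077],R))
st()
arm.move_to([*PIN,.14],R); st("above")
arm.grip(.04); st("open40")
arm.move_l([*PIN,.077],feed=.06); st("down")
im=arm.snapshot("side"); cv2.imwrite("pics/s1.png",cv2.resize(im[180:300,150:310,::-1],None,fx=5,fy=5,interpolation=cv2.INTER_CUBIC))
E
```

```text
55 1 [-13.19866378  25.95087212  92.33377563 -16.89826563  69.05155085
 -61.10286115]
55 -1 [ -36.01205407   21.54475472  100.6216413    19.79326479   59.68550783
 -101.35395546]
87 1 [-12.52356768  21.9832568   99.8150384  -20.11526854  56.97400395
 -88.66156502]
87 -1 [ -34.23847129   25.55416252   93.09561852   15.32980574   71.00751349
 -127.48311282]
30 1 [-15.68454231  28.45928321  87.45307531 -12.42589494  76.45654562
 -41.45089428]
30 -1 [-34.85112259  18.53500221 106.03388874  20.26086128  49.84055057
 -77.24303531]
-3 1 [-20.51822139  30.33628476  83.73456779  -5.09604094  82.2137774
 -16.10457082]
-3 -1 [-29.27241178  15.95536355 110.48040533  11.90863124  38.84082909
 -34.59837932]
[ 9.55141203e+00  2.55419743e+01  8.44848534e+01 -2.54444375e-14
  6.99731722e+01 -7.74485880e+01] [ 9.55141203e+00  3.41952252e+01  9.16249519e+01 -2.54444375e-14
  5.41798229e+01 -7.74485880e+01]
 t0.10 p [181.49 597.72 213.4 ] F [-1.03 -0.04 -0.27] M [-0.015  0.03  -0.023] w91.02
above t2.21 p [560.06 155.43 140.1 ] F [-0.33 -0.25  0.6 ] M [-0.016  0.032 -0.022] w91.15
open40 t3.11 p [560.22 154.69 139.99] F [0.32 0.02 0.23] M [0.055 0.018 0.017] w40.10
down t4.31 p [560.47 154.75  77.38] F [0.67 0.22 0.83] M [0.007 0.012 0.018] w39.98
```

View pics/s1.png

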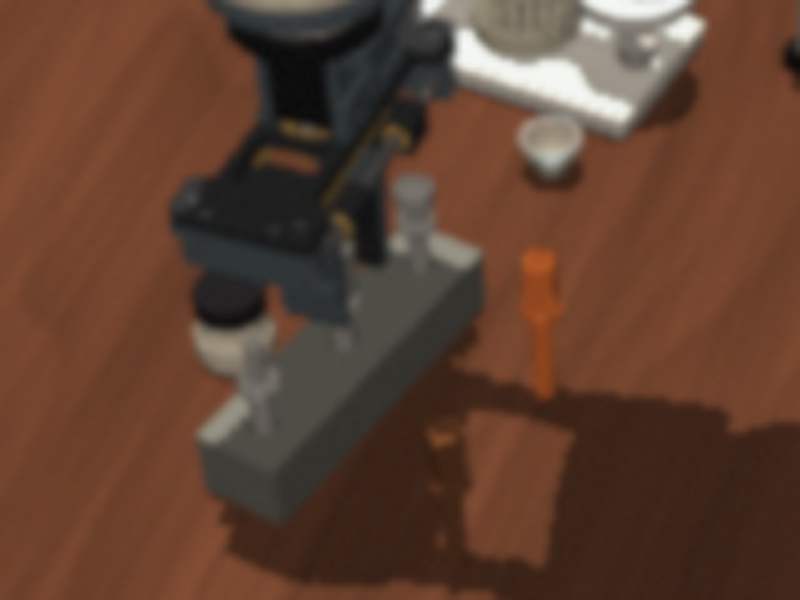

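The pin sits between the fingers at picture (345,290), and the neighbouring pins at (255,390) and (415,220) are clear. I'll close gradually, watching the side force.

```bash
python3 - <<'E'
from h import *
for w in(.021,.0185,.0165):
    arm.grip(w); st(w)
    f=np.mean([arm.current_force() for _ in range(3)],0)
    if abs(f[1])>4: print("side load"); break
E
```

```text
0.021 t4.86 p [560.21 154.7   77.02] F [0.83 0.48 0.13] M [0.019 0.081 0.091] w20.79
0.0185 t5.12 p [560.17 154.7   76.99] F [ 0.37 -0.23  0.87] M [ 0.045 -0.004  0.01 ] w18.30
0.0165 t5.38 p [560.24 154.74  77.02] F [-0.04  0.62  1.1 ] M [ 0.111 -0.086  0.045] w16.54
```

```bash
python3 - <<'E'
from h import *
arm.grip(.012); st("grip")
arm.sleep(.15)
st()
arm.move_l([*PIN,.085],feed=.03); st("l1")
arm.move_l([*PIN,.175],feed=.12); arm.sleep(.1); st("lift")
for n in("side","top"):
    im=arm.snapshot(n); cv2.imwrite(f"pics/{n}2.png",im[:,:,::-1])
s=cv2.imread("pics/side2.png");cv2.imwrite("pics/s2.png",cv2.resize(s[150:290,150:310],None,fx=4,fy=4,interpolation=cv2.INTER_CUBIC))
E
```

```text
grip t5.59 p [560.21 154.75  76.99] F [ 0.24 -0.43 -0.35] M [ 0.162 -0.028  0.005] w15.52
 t5.74 p [560.21 154.72  77.  ] F [-0.79  0.44 -0.25] M [ 0.195 -0.033  0.039] w15.72
l1 t6.16 p [560.36 154.7   85.29] F [-0.11  0.73  0.05] M [ 0.273 -0.09  -0.005] w15.78
lift t7.16 p [559.66 154.6  174.08] F [-0.33 -0.47 -1.49] M [0.04  0.051 0.025] w15.92
```

View pics/s2.png

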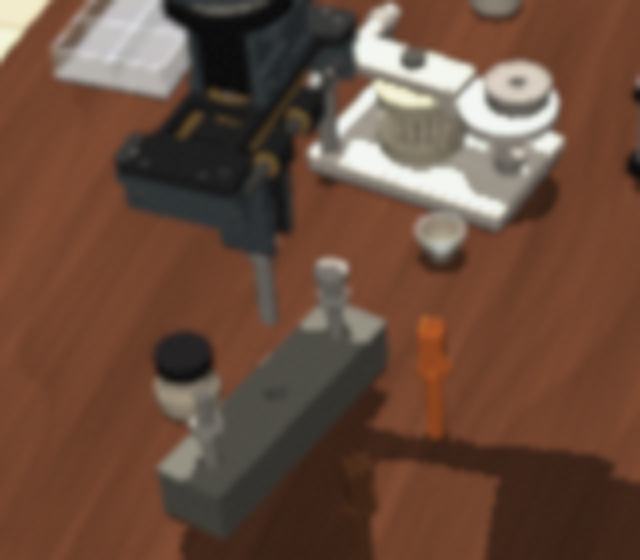

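The pin is held upright with its foot at picture (268,318), where it should be, and the middle well is empty. Now I'll carry it over the bush and lean it 17°.

```bash
cat >> h.py <<'E'
L=.069
YAW=55.; R0=Rdown(YAW); D=-R0[:2,1]; PER=np.array([-D[1],D[0]])
def pose(foot,th): 
    R=lean(R0,D,th); return np.asarray(foot)-R[:,2]*L, R
def foot(): 
    return np.array(arm.current_ee_pos())-(-np.array(arm.current_tool_rot())[:,2])*L
def F(n=4):
    a=[]
    for _ in range(n): a.append(arm.current_force()); arm.sleep(.015)
    return np.mean(a,0)
E
python3 - <<'E'
from h import *
st()
arm.move_l([*PIN,.215],feed=.15)
p,R=pose([*(BORE-.0021*D),.125],17)
arm.move_to(p,R); arm.sleep(.2); st("over"); print(foot()*1000)
p,R=pose([*(BORE-.0021*D),.103],17)
arm.move_l(p,R,feed=.06); arm.sleep(.2); st("near"); f=F(8); print(f,"foot",foot()*1000); np.save("f0.npy",f)
for n in("side","top"):
    im=arm.snapshot(n); cv2.imwrite(f"pics/{n}3.png",im[:,:,::-1])
s=cv2.imread("pics/side3.png");cv2.imwrite("pics/s3.png",cv2.resize(s[110:220,210:340],None,fx=5,fy=5,interpolation=cv2.INTER_CUBIC))
t0=arm.current_t(); arm.move_l(p-[0,0,.0004],R,feed=.02); print("dt",arm.current_t()-t0)
E
```

```text
t7.26 p [559.82 154.62 174.28] F [ 1.25  0.72 -1.94] M [-0.015  0.017 -0.029] w15.62
over t9.15 p [ 473.98 -164.57  190.97] F [-0.32  0.11 -1.43] M [-0.25   0.116 -0.018] w16.00
[ 485.51514313 -148.027091    124.98699183]
near t9.87 p [ 473.67 -165.55  169.24] F [-0.4  -0.35 -0.9 ] M [-0.247  0.15  -0.066] w15.72
[ 0.3300708  -0.02610973 -1.27213943] foot [ 485.21598889 -148.97449743  103.21869405]
dt 0.25
```

View pics/s3.png

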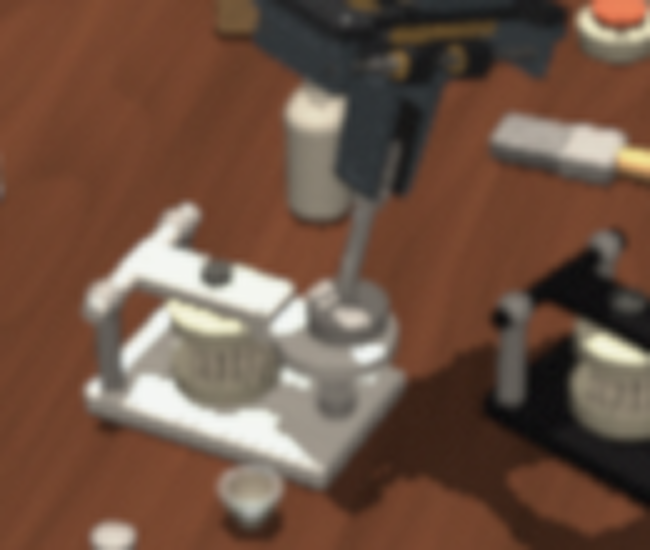

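The leaned pin's foot is at picture (348,288), over the bush and with the bore hidden behind it. Next is a guarded descent to contact.

```bash
cat >> h.py <<'E'
F0=None
def step(p,R,feed=.02): arm.move_l(p,R,feed=feed)
def guard(f,th,dv,n,stepm,lim,axis=None,f0=None,verbose=True):
    """move commanded foot f in steps along dv until force change against the motion > lim"""
    f=np.array(f,float); dv=np.array(dv,float); dv/=np.linalg.norm(dv)
    for i in range(n):
        g=f+dv*stepm; p,R=pose(g,th); step(p,R); f=g
        df=F(3)-f0; r=-df@dv
        if verbose: print("t%.2f"%arm.current_t(),"cmd",np.round(f*1000,2),"foot",np.round(foot()*1000,2),"dF",np.round(df,2),"r%.2f"%r)
        if r>lim: return f,True
        if np.linalg.norm(df)>15: print("HIGH"); return f,True
    return f,False
E
python3 - <<'E'
from h import *
f0=np.load("f0.npy")
f,hit=guard([*(BORE-.0021*D),.1016],17,[0,0,-1],16,.0006,2.0,f0=f0)
np.save("f.npy",f); st(hit)
E
```

```text
t10.65 cmd [ 485.1  -148.88  101.  ] foot [ 485.07 -148.82  100.95] dF [-0.   -0.46  0.07] r0.07
t10.95 cmd [ 485.1  -148.88  100.4 ] foot [ 485.11 -148.87  100.39] dF [-0.54 -0.23  0.56] r0.56
t11.25 cmd [ 485.1  -148.88   99.8 ] foot [ 485.09 -148.87   99.79] dF [-0.14  0.1   0.05] r0.05
t11.55 cmd [ 485.1  -148.88   99.2 ] foot [ 485.1  -148.86   99.19] dF [-0.37 -0.4  -0.42] r-0.42
t11.85 cmd [ 485.1  -148.88   98.6 ] foot [ 485.1  -148.84   98.58] dF [-0.19  0.34  0.15] r0.15
t12.15 cmd [ 485.1  -148.88   98.  ] foot [ 485.08 -148.84   97.99] dF [-0.16 -0.05 -0.29] r-0.29
t12.45 cmd [ 485.1  -148.88   97.4 ] foot [ 485.08 -148.86   97.39] dF [-0.52  0.44 -0.23] r-0.23
t12.75 cmd [ 485.1  -148.88   96.8 ] foot [ 485.08 -148.85   96.78] dF [-0.95  0.26 -0.5 ] r-0.50
t13.05 cmd [ 485.1  -148.88   96.2 ] foot [ 485.1  -148.87   96.17] dF [-0.21 -0.3  -0.16] r-0.16
t13.35 cmd [ 485.1  -148.88   95.6 ] foot [ 485.09 -148.89   95.59] dF [-0.3  -0.43 -0.05] r-0.05
t13.65 cmd [ 485.1  -148.88   95.  ] foot [ 485.11 -148.89   94.99] dF [-0.28  0.37  0.33] r0.33
t13.95 cmd [ 485.1  -148.88   94.4 ] foot [ 485.11 -148.88   94.38] dF [-0.63 -0.42  0.25] r0.25
t14.25 cmd [ 485.1  -148.88   93.8 ] foot [ 485.08 -148.91   93.78] dF [-0.38 -0.44 -0.68] r-0.68
t14.55 cmd [ 485.1  -148.88   93.2 ] foot [ 485.09 -148.88   93.18] dF [-0.8  -0.49  0.23] r0.23
t14.85 cmd [ 485.1  -148.88   92.6 ] foot [ 485.08 -148.87   92.56] dF [-0.48 -0.48  0.38] r0.38
t15.15 cmd [ 485.1  -148.88   92.  ] foot [ 485.12 -148.88   91.98] dF [-0.13 -0.39 -0.32] r-0.32
False t15.15 p [ 473.54 -165.41  157.97] F [-0.48 -0.41 -0.37] M [-0.296  0.206 -0.019] w15.90
```

```bash
python3 - <<'E'
from h import *
for n in("side","top"):
    im=arm.snapshot(n); cv2.imwrite(f"pics/{n}4.png",im[:,:,::-1])
s=cv2.imread("pics/side4.png");cv2.imwrite("pics/s4.png",cv2.resize(s[135:200,240:320],None,fx=9,fy=9,interpolation=cv2.INTER_CUBIC))
s=cv2.imread("pics/side3.png");cv2.imwrite("pics/s3b.png",cv2.resize(s[135:200,240:320],None,fx=9,fy=9,interpolation=cv2.INTER_CUBIC))
fo=foot(); print(fo,proj("side",fo),(proj("side",fo)-[240,135])*9, (proj("side",[.4852,-.1489,.1032])-[240,135])*9)
E
```

```text
[ 0.48509739 -0.14888904  0.09199592] [278.29440094 171.2949181 ] [344.64960849 326.65426294] [344.18943195 299.32785405]
```

View pics/s4.png

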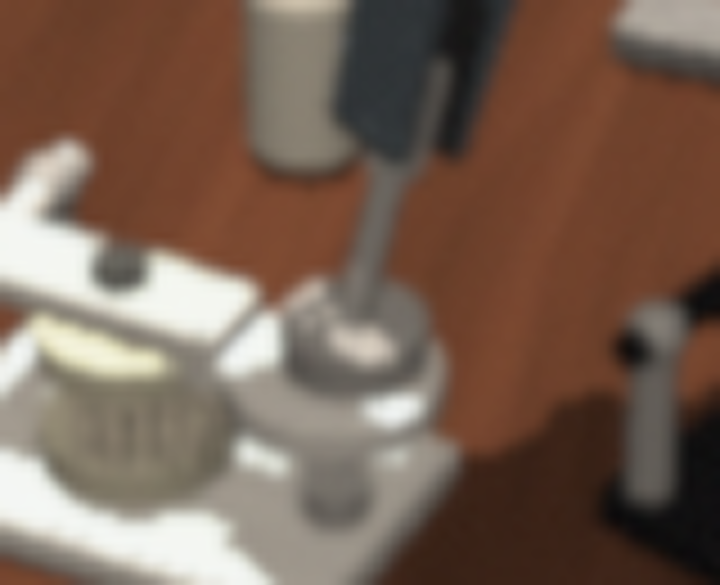

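View pics/s3b.png

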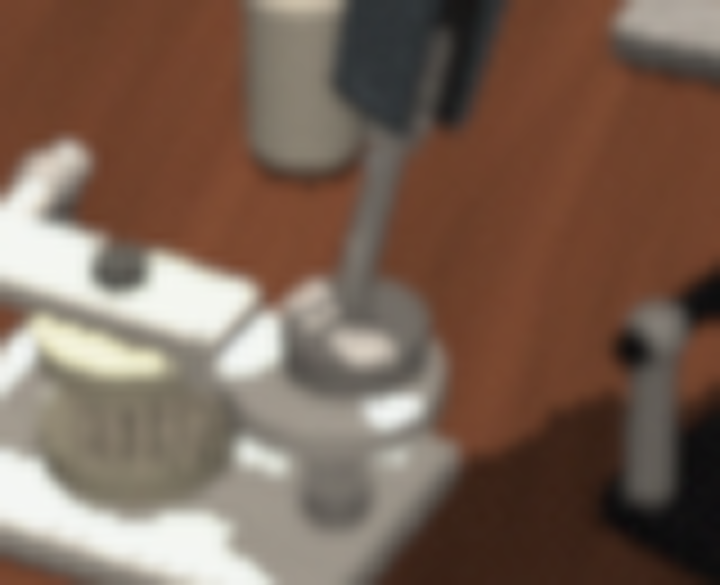

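The pin's end has dropped below the mouth level: the lower edge is about 5 mm under the bush top with no contact, and at picture (360,315) the near rim hides it. I'll feel sideways to confirm the bore wall holds it.

```bash
cat > probe.py <<'E'
from h import *
def probe(f,th,f0,dirs,stepm=.0004,n=7,lim=1.5):
    out={}
    for k,dv in dirs:
        g,hit=guard(f,th,[*dv,0],n,stepm,lim,f0=f0,verbose=False)
        df=F(3)-f0; out[k]=((g-f)[:2]@dv*1000,hit); print(k,"travel %.2f mm"%out[k][0],hit,"dF d,per,z",np.round([df[:2]@D,df[:2]@PER,df[2]],2),"foot",np.round(foot()*1000,2),"t%.1f"%arm.current_t())
        p,R=pose(f,th); step(p,R)
    return out
E
python3 - <<'E'
from probe import *
f0=np.load("f0.npy"); f=np.load("f.npy")
f0=F(8) ; print(f0-np.load("f0.npy"))
f0=np.load("f0.npy")
o=probe(f,17,f0,[("+p",PER),("-p",-PER)])
E
```

```text
[-0.58298651 -0.40575972 -0.20260892]
+p travel 0.80 mm True dF d,per,z [ 1.07 -2.11  0.13] foot [ 485.65 -149.26   91.97] t16.0
-p travel 1.20 mm True dF d,per,z [1.41 1.38 0.13] foot [ 484.22 -148.31   92.03] t17.2
```

The wall is felt on both sides (+0.8 and −1.2 mm), so the pin is in the bore. Now I'll probe along the lean direction, then straighten.

```bash
python3 - <<'E'
from probe import *
f0=np.load("f0.npy"); f=np.load("f.npy"); f[:2]-=.0002*PER; np.save("f.npy",f)
p,R=pose(f,17); step(p,R)
o=probe(f,17,f0,[("+d",D),("-d",-D)],n=8)
E
```

```text
+d travel 2.00 mm True dF d,per,z [-2.53  0.3   0.07] foot [ 483.84 -150.3    92.02] t19.3
-d travel 0.40 mm True dF d,per,z [1.76 0.4  0.06] foot [ 485.13 -148.57   91.99] t19.9
```

The free travel along the lean is +2.0 / −0.4 mm, so I'll centre there and straighten in steps about a point 2 mm above the foot, correcting on the felt force.

```bash
python3 - <<'E'
from probe import *
f0=np.load("f0.npy"); f=np.load("f.npy"); f[:2]+=.0008*D
C=f.copy(); C[:2]+=.002*np.tan(np.radians(17))*D
for th in (17,14.5,12,9.5,7,5,3,1.5,0):
    g=C.copy(); g[:2]-=.002*np.tan(np.radians(th))*D
    p,R=pose(g,th); arm.move_l(p,R,feed=.012)
    df=F(4)-f0; fd,fp=df[:2]@D,df[:2]@PER
    print(th,"t%.1f"%arm.current_t(),"dF d,p,z",np.round([fd,fp,df[2]],2),"M",np.round(arm.current_torque(),3),np.round(foot()*1000,2))
    if np.linalg.norm(df)>9: print("STOP"); break
    if abs(fd)>1.5: C[:2]+=np.clip(fd*.0001,-.0003,.0003)*D
    if abs(fp)>1.5: C[:2]+=np.clip(fp*.0001,-.0003,.0003)*PER
np.save("C.npy",C); print((C[:2]-BORE)@D*1000,(C[:2]-BORE)@PER*1000)
E
```

```text
17 t20.4 dF d,p,z [-0.07 -0.4   0.17] M [-0.21   0.13  -0.006] [ 484.46 -149.39   91.99]
14.5 t20.9 dF d,p,z [-0.15 -0.63  0.  ] M [-0.197  0.118  0.025] [ 484.42 -149.38   92.  ]
12 t21.4 dF d,p,z [ 0.25 -0.58  0.06] M [-0.196  0.098  0.007] [ 484.3  -149.52   91.92]
9.5 t21.8 dF d,p,z [ 0.58 -0.22 -0.35] M [-0.122  0.046 -0.013] [ 484.22 -149.61   91.92]
7 t22.3 dF d,p,z [ 0.1  -0.01  0.2 ] M [-0.124  0.082  0.046] [ 484.22 -149.7    91.96]
5 t22.7 dF d,p,z [-0.14 -0.59 -0.1 ] M [-0.147  0.039  0.006] [ 484.17 -149.71   91.95]
3 t23.1 dF d,p,z [ 0.07 -0.22 -0.3 ] M [-0.071  0.034  0.008] [ 484.16 -149.75   91.97]
1.5 t23.5 dF d,p,z [ 0.25 -0.31 -0.05] M [-0.005  0.066 -0.042] [ 484.15 -149.79   91.96]
0 t23.8 dF d,p,z [-0.2  -0.45  0.1 ] M [-0.023 -0.034  0.02 ] [ 484.15 -149.84   91.99]
-0.6885386370826945 -0.20000000000002702
```

Upright with no load. I'll centre it by feel, then slide down.

```bash
python3 - <<'E'
from probe import *
f0=F(6); print(f0-np.load("f0.npy")); C=np.load("C.npy")
f0=(f0+np.load("f0.npy"))/2; np.save("f0u.npy",f0)
o=probe(C,0,f0,[("+d",D),("-d",-D),("+p",PER),("-p",-PER)],stepm=.0003,n=6)
C[:2]+=(o["+d"][0]-o["-d"][0])/2000*D+(o["+p"][0]-o["-p"][0])/2000*PER
p,R=pose(C,0); step(p,R); np.save("C.npy",C); st("centred")
z=C[2]
# gentle slide, first part, 1.5 mm steps to check
for i in range(6):
    C[2]-=.0015; p,R=pose(C,0); step(p,R,.015)
    df=F(3)-f0; print("t%.1f"%arm.current_t(),"z%.2f"%(foot()[2]*1000),"dF d,p,z",np.round([df[:2]@D,df[:2]@PER,df[2]],2))
    np.save("C.npy",C)
    if df[2]>3: print("resist"); break
E
```

```text
[-0.24123274  0.14533334 -0.11075138]
+d travel 1.80 mm True dF d,per,z [-3.4  -0.36 -0.19] foot [ 483.18 -151.28   92.02] t25.8
-d travel 1.20 mm True dF d,per,z [1.68 0.04 0.24] foot [ 484.78 -149.01   92.  ] t27.3
+p travel 1.80 mm True dF d,per,z [-0.22 -3.48  1.08] foot [ 485.38 -150.82   91.93] t29.4
-p travel 1.80 mm True dF d,per,z [ 0.63  3.39 -0.7 ] foot [ 482.93 -149.05   92.09] t31.5
centred t31.98 p [ 483.79 -150.09  160.94] F [ 0.42  0.88 -0.7 ] M [-0.012 -0.026  0.035] w15.63
t32.3 z90.43 dF d,p,z [-0.04  0.2   0.17]
t32.6 z88.96 dF d,p,z [-0.5  -0.33 -0.67]
t32.9 z87.46 dF d,p,z [-0.05  0.2   0.52]
t33.2 z85.97 dF d,p,z [-0.09 -0.27 -0.37]
t33.5 z84.46 dF d,p,z [-0.04 -0.6  -0.03]
t33.8 z82.95 dF d,p,z [ 0.15 -0.03  0.19]
```

```bash
python3 - <<'E'
from probe import *
f0=np.load("f0u.npy"); C=np.load("C.npy")
while C[2]>.0405:
    C[2]-=min(.003,C[2]-.040); p,R=pose(C,0); step(p,R,.02)
    df=F(3)-f0; fd,fp=df[:2]@D,df[:2]@PER; print("t%.1f"%arm.current_t(),"z%.2f"%(foot()[2]*1000),"dF",np.round([fd,fp,df[2]],2))
    np.save("C.npy",C)
    if df[2]>3 or np.hypot(fd,fp)>5: print("resist"); break
    if abs(fd)>1.2: C[:2]+=.00015*np.sign(fd)*D
    if abs(fp)>1.2: C[:2]+=.00015*np.sign(fp)*PER
else:
  for i in range(12):
    C[2]-=.0005; p,R=pose(C,0); step(p,R,.01)
    df=F(3)-f0; fd,fp=df[:2]@D,df[:2]@PER; print("t%.1f"%arm.current_t(),"z%.2f"%(foot()[2]*1000),"dF",np.round([fd,fp,df[2]],2),)
    np.save("C.npy",C)
    if df[2]>2.5: print("contact"); break
E
```

```text
t34.1 z79.92 dF [0.26 0.46 1.01]
t34.5 z76.92 dF [0.48 0.06 0.23]
t34.8 z73.94 dF [0.51 0.04 0.08]
t35.2 z70.94 dF [ 0.1  -0.38 -0.34]
t35.5 z67.94 dF [-0.3  -0.46  0.26]
t35.9 z64.92 dF [ 0.25 -0.13 -0.31]
t36.2 z61.94 dF [ 0.47  0.06 -0.05]
t36.6 z58.93 dF [-0.14  0.2  -0.63]
t36.9 z55.93 dF [0.44 0.09 0.13]
t37.3 z52.94 dF [0.21 0.34 0.32]
t37.6 z49.94 dF [ 0.07 -0.16 -0.38]
t38.0 z46.94 dF [ 0.05 -0.15 -0.32]
t38.3 z43.94 dF [ 0.56  0.22 -0.09]
t38.7 z40.94 dF [-0.2  -0.15 -0.15]
t39.0 z39.97 dF [-0.15 -0.38  0.  ]
t39.3 z39.49 dF [ 0.12 -0.67  0.16]
t39.6 z39.01 dF [ 0.18 -0.14 -0.69]
t39.9 z38.47 dF [-0.08 -0.06  0.56]
t40.2 z37.99 dF [ 0.2  -0.01 -0.13]
t40.5 z37.49 dF [-0.01 -0.59 -0.28]
t40.8 z36.97 dF [ 0.65 -0.06 -0.26]
t41.1 z36.48 dF [-0.31  0.01  0.33]
t41.4 z36.02 dF [0.07 0.12 0.32]
t41.7 z35.88 dF [ 0.58 -2.48  9.77]
contact
```

Contact came at foot z ≈ 36.0 mm, exactly home. I'll relax the load, check by camera, then release.

```bash
python3 - <<'E'
from probe import *
C=np.load("C.npy"); C[2]+=.0004; p,R=pose(C,0); step(p,R,.01); arm.sleep(.1); st("relax")
arm.grip(.020); st("o20"); arm.grip(.040); st("o40")
arm.move_l(p+[0,0,.06],R,feed=.06); arm.move_l(p+[0,0,.12],R,feed=.12); st("up")
arm.move_to([.40,.25,.32],Rdown(87)); st("away")
for n in("side","top"):
    im=arm.snapshot(n); cv2.imwrite(f"pics/{n}5.png",im[:,:,::-1])
s=cv2.imread("pics/side5.png");cv2.imwrite("pics/s5.png",cv2.resize(s[120:220,215:325],None,fx=6,fy=6,interpolation=cv2.INTER_CUBIC))
E
```

```text
relax t42.03 p [ 484.01 -150.19  104.95] F [-0.34 -0.1   2.29] M [-0.012  0.093 -0.03 ] w15.79
o20 t42.33 p [ 483.93 -150.18  104.84] F [0.11 0.93 0.17] M [-0.003  0.02  -0.009] w20.18
o40 t42.84 p [ 483.95 -150.16  104.9 ] F [-0.72 -0.92 -1.  ] M [-0.026  0.037 -0.007] w40.06
up t44.64 p [ 483.63 -150.03  224.27] F [0.8  0.91 0.21] M [0.029 0.037 0.037] w39.89
away t46.19 p [400.38 249.35 319.63] F [ 0.41 -0.07 -0.25] M [-0.007 -0.002 -0.071] w39.97
```

View pics/s5.png

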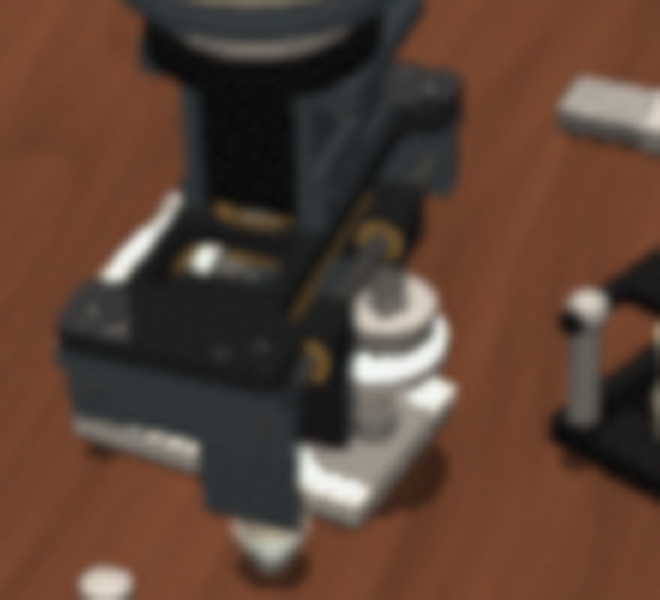

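View pics/top5.png

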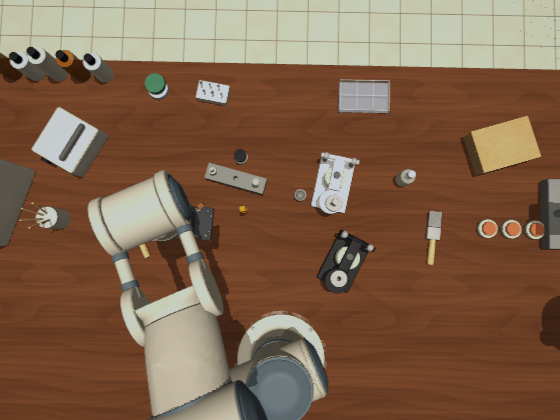

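The pin stands in the bush with the rack's two others in place, but the gripper covers part of the side view. I'll move back to the start pose for a clear check.

```bash
python3 - <<'E'
from h import *
arm.move_joints([67.638, 28.281, 77.091, 0, 74.628, -5.472]); st()
for n in("side","top"):
    im=arm.snapshot(n); cv2.imwrite(f"pics/{n}6.png",im[:,:,::-1])
s=cv2.imread("pics/side6.png");a=cv2.resize(s[140:290,175:305],None,fx=4,fy=4,interpolation=cv2.INTER_CUBIC)
t=cv2.imread("pics/top6.png");b=cv2.resize(t[185:220,315:350],None,fx=8,fy=8,interpolation=cv2.INTER_CUBIC)
c=np.zeros((600,800,3),np.uint8); c[:600,:520]=a; c[:280,520:]=b; cv2.imwrite("pics/c6.png",c)
hp=[.4839,-.1501,.135]; print("expected head top px",(proj("side",hp)-[175,140])*4,(proj("top",hp)-[315,185])*8+[520,0])
# anything else moved?
for n,box in(("side",(60,80,350,400)),("top",(90,60,560,290))):
    x0,y0,x1,y1=box; A=cv2.imread(f"pics/{n}0.png").astype(int);B=cv2.imread(f"pics/{n}6.png").astype(int)
    m=(abs(A-B).max(2)>40).astype(np.uint8); k,l,s_,c_=cv2.connectedComponentsWithStats(m)
    print(n,[tuple(map(int,(*c_[i],s_[i,4]))) for i in range(1,k) if s_[i,4]>3 and x0<c_[i][0]<x1 and y0<c_[i][1]<y1])
E
```

```text
t47.86 p [182.59 597.66 214.28] F [-0.22  0.88 -1.06] M [-0.007 -0.026 -0.026] w40.34
expected head top px [414.91630397  77.39147451] [678.13552911 128.50948044]
side [(279, 159, 35), (279, 168, 47), (335, 170, 29), (323, 183, 17), (279, 187, 7), (287, 201, 150), (300, 209, 123), (345, 208, 64), (217, 233, 84), (218, 250, 10), (346, 366, 13), (294, 372, 77), (312, 384, 415), (345, 382, 14), (331, 390, 71), (335, 398, 59)]
top [(233, 177, 45), (332, 202, 29)]
```

View pics/c6.png

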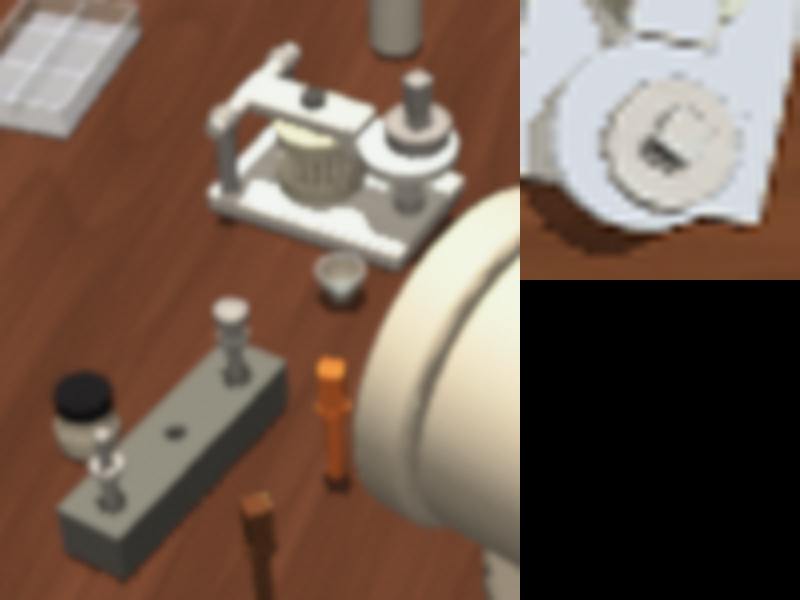

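The pin stands upright in the bush, with its head top at picture (418,77) against an expected (415,77). The slim and knob pins are in their wells, and the top view changed only at the pin's old and new places. Handing in.

```bash
python3 - <<'E'
from rig import arm
arm.sleep(.2); arm.sign_off(); print(arm.current_t())
E
```

```text
the job is handed in; nothing more can be done
the job is handed in; nothing more can be done
```

The square-headed pin is home in the bush bore, standing free, and the job was handed in at about 48 s of the 72 s allowed.

- **Insertion:** I took the pin from the middle well and started it leaning 17° with its lower edge in the bore. I felt the wall on all four sides, straightened it with no measurable load, re-centred it by feel and slid it down. Sideways forces stayed at or below about 3.5 N in the probes.
- **Seating:** The collar met the bush at a foot height of 36.0 mm, as specified. The last 0.5 mm step pressed about 10 N before I eased off and opened the gripper.
- **Disagreements:**
  - The leaned edge went about 5 mm into the bore before any contact, where I had expected about 3 mm. The foot's chamfer lets it enter deeper at that lean, and the sideways probes confirmed it was in the bore.
  - Upright, the pin could shift about ±1.5–1.8 mm, more than the bore clearance alone. I put that down to the chamfer and some give in the grip.
- **Final pictures:** The pin's head is within about 1 px of where it should be. The other two pins are in the rack, and the top view changed only at the pin's old and new positions. In the side view I did not look into the changed patches around the arm.

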